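Offer a keyed shaft up to its vee blocks

TASK

The stepped steel shaft lying on the left of the bench is to be offered up to the pair of vee blocks on the right. First roll it on the bench top until its key points straight up; then pick it up, carry it over the top of the machine vice that stands in between, and stop with it hovering about 10 mm above its seat in the vee grooves: level, key still up, in line with the grooves (either way round) and with the thick part centred lengthwise over the two blocks. Never let anything touch the vee blocks or that vice, leave the other things on the bench where they are, and finish still holding the shaft there: do not set it down.

Things in the scene. Friction and masses are not known exactly. Their poses are not given: they have to be found in the camera images.
- shaft: Loose steel shaft, 183 mm long, 0.65 kg; rolls easily. Thick middle: diameter 30, length 120. +x end: journal of diameter 24, length 41, with a dark key 32 long, 8 wide, 2.5 proud (clear of the bench). -x end: journal of diameter 18, length 22. Origin on the axis at mid thick part; x along the axis to the key end, z from axis through key (leans to a side at start). Mass centre 10 mm to +x.
- vees: Fixed pair of steel vee blocks on a dark plate 156 x 80 x 8. Origin at the centre of the plate's underside, on the bench; x along the grooves, z up. Each block is 24 thick along x, 60 wide, centred 48 either side of the origin (72 free between them), top 42 above the bench. 90 degree grooves, 36 wide at the top, bottom 24 above the bench.
- vees_seat (a point): Where the shaft's origin (middle of the thick part, on the axis) would be if it lay seated in both vees, centred between them: above the centre of the base plate, 45 mm above the bench.
- vice: Small machine vice fixed to the bench between the shaft and the vee blocks, 218 mm long along its x, 136 mm wide, 80 mm high. Origin at the centre of its underside; x along its length, away from its T-handle.
- sleeve: Bystander: loose taper sleeve, 95 x 161 mm, 98 mm high, lying beyond the vice. Origin at the centre of its underside.
- step_block: Bystander: loose stepped packing block, 36 x 78 mm, 66 mm high, at the near end of the vice. Origin at the centre of its underside.
- block: Bystander: loose steel block, 50 x 62 mm, 34 mm high, beyond the shaft. Origin at the centre of its underside.
- big_nut: Bystander: loose hexagon nut, 34 mm wide, 24 mm high, beyond the vee blocks. Origin at the centre of its underside.
- tee_bolt: Bystander: loose T-slot bolt, 28 x 122 mm, 22 mm high, lying near the robot's edge of the bench. Origin at the centre of its underside.

How it is judged:
By the outcome, as a careful person would: the job done as asked, in the order asked, and still so for the second after the job is handed in, while the arm keeps its last pose, push and grip.
It also fails if it takes over 64 s, if anything falls off the work surface, if the arm or the gripper's body presses on something with over 40 N, if the wrist force passes 120 N, or if a joint passes its speed limit or range.

ROBOT

A 6-joint arm with a two-finger parallel gripper is mounted at the origin on a cart in front of the work surface, level with it; the furniture and walls round the work are solid. World frame = base frame: x ahead of the robot, y to its left, z up, the work surface at z = 0. Lengths are in mm, angles in rad, forces in N, time in s.
With the tool pointing down it reaches from about 375 to 975 mm from the base axis. Payload 3.8 kg.
Tool frame: the origin (TCP) lies at the very end of the fingers, on their centre line; the grasp point (between the pads) lies 19 mm behind it (robot.grasp_offset is the distance from the TCP to the grasp point, in mm); z points along the fingers, y is the line along which they close (so a half turn about z gives the same grasp; the last joint's range is limited). The gripper opens to 85 mm and grips with 20 to 120 N. Pads are 22 mm wide; open, the fingers measure 114 mm over their backs; the gripper's body (76 mm by 85 mm) begins 54 mm behind the grasp point. The pads swing forward as they close: fully open they stand 13 mm farther back than shut.
Start: joints at [-0.037, 0.264, 1.604, -0, 1.274, -0.037], TCP at [674.995, -0.002, 231.28] pointing down, gripper open.
Joint ranges: [-2.63, 2.63], [-0.94, 2.18], [0.31, 2.57], [-1.31, 4.45], [0, 2.66], [-2.55, 2.55]. Speed limits (rad/s): [2.57, 2.57, 3.14, 3.14, 3.14, 3.14].

INTERFACE

Orientations are given as a unit quaternion [w, x, y, z].
In Python, from station import readout, viewer, workorder, robot gives the robot as it stands.
- The arm moves only by the tool send_rows, never from a script. Its argument "motion" is a list of rows, each an object with "translation": the shift along the tool's x, y, z in mm, a list of three; "turn": the turn about the tool's z in degrees. A call has 1 to 20 rows; each row shifts and turns the commanded pose from where the row before left it, along the tool's axes as they then stand; what a row does not reach is not made up. A row lasts 1/10 s, in which the tool goes at most 50 mm and 8.59 degrees, less where a joint would pass 70% of its speed; a pose out of reach is approached as far as the arm can. A call is refused whole if a number of a shift passes 50 or a number of a turn 8.59, either way. A call with a gripper value outside its range is refused whole. "hand" is the opening, from 0 (shut) to 1 (fully open), set as the call begins (left out, the last holds). The fingers move at their own pace and stop on an object; "grip_force" is the grip in N (left out, the last holds). Time passes only in rows, so rows that do not move let the fingers close. It gives the time, the measured TCP pose, the force, the opening and the grip force at its end, in the units of the state.
- readout.sense(): the state, without advancing time (a new reading comes with each control period).
- viewer.grab_frame(name): name is "scene" or "side" or "wrist"; returns a dict with "img" (480x640x3 uint8, red, green, blue), "fx", "fy", "cx", "cy" (pixels), "R" (3x3) and "t" (3): a world point X has camera coordinates R X + t. Camera axes: x right, y down, z forward; pixel columns grow to the right and rows downward; lengths in mm; the calibration is good to about 2 mm. A picture is of the moment at which its call begins. There is no depth.
- workorder.finish_job(): hands the job in; it is judged then, once.
Trained networks look in the newest picture that a camera, given by its name, has taken for a name from the list of things; names that differ only in an ending like _2 or _b are one class to them, and where a whole thing is asked for, a point or a joint stands for the part that bears it (a point fixed in the world has none). Each returns a list of dicts, best first, with "p" (0 to 1); they miss things now and then, are a little off and sometimes report something else, mostly with a low value. They report only what shows in the picture. A call takes as long as a camera call.
- viewer.find_in(thing, camera): "bbox" ([centre column, centre row, width, height] in pixels, round what is visible of it).
The state is a dict: "time": time; "joints": joint angles; "joint_velocities": joint speeds; "tau": joint torques, N m; "ee_pos": TCP position; "tcp_rot": TCP orientation; "force": force on the tool from outside, world axes, zero at the start; "moment": the same for the moment, N m; "grip_width": opening from 0.0 (shut) to 1.0 (fully open); "grip_force": force on a finger pad.
Only numpy, scipy, OpenCV 4.12 (cv2) and the standard library are available. Lean on these libraries where they do the work, as an engineer would, in place of code of your own. Each camera call takes 0.05 s, during which the arm holds its last target. There are 200 camera calls.

## Working session

There is one attempt and no reset: what is moved stays moved. The work goes in short steps, Python scripts to look and compute and a tool call to move; the robot and the scene stay as the last step left them, time stands still between calls to the robot, and variables do not carry over. Pictures are saved under pics/ and viewed, at most 10 in all, crops included, and the job is handed in when it is done.

Besides the shell and the picture viewer there is one more tool, called after "Emit:" by a JSON object that holds its "fn" and its "kwargs", one argument or row to a line. send_rows: Moves the arm, as the interface text tells. Its arguments: {"type":"object","properties":{"motion":{"type":"array","items":{"type":"object","properties":{"translation":{"type":"array","items":{"type":"number"}},"turn":{"type":"number"}}}},"hand":{"type":"number"},"grip_force":{"type":"number"}},"required":["motion"]}

```bash
mkdir -p pics
cat > h.py <<'E'
import numpy as np, cv2
from station import readout, viewer, workorder, robot
def ray(f,u,v):
    R=np.array(f["R"]);t=np.array(f["t"])
    d=R.T@np.array([(u-f["cx"])/f["fx"],(v-f["cy"])/f["fy"],1]); c=-R.T@t
    return c,d
def onz(f,u,v,z):
    c,d=ray(f,u,v); return c+d*(z-c[2])/d[2]
def proj(f,X):
    X=np.atleast_2d(np.array(X,float)); p=X@np.array(f["R"]).T+np.array(f["t"])
    return np.c_[f["fx"]*p[:,0]/p[:,2]+f["cx"],f["fy"]*p[:,1]/p[:,2]+f["cy"]]
def save(f,n,crop=None,s=1):
    im=f["img"][:,:,::-1]
    if crop: im=im[crop[1]:crop[3],crop[0]:crop[2]]
    cv2.imwrite("pics/"+n,cv2.resize(im,None,fx=s,fy=s,interpolation=cv2.INTER_CUBIC) if s!=1 else im)
E
python3 - <<'E'
from h import *
for c in ["scene","side"]:
    f=viewer.grab_frame(c); save(f,c+"0.png")
    print(c,(-np.array(f["R"]).T@np.array(f["t"])).round(),np.array(f["R"])[2].round(2),f["fx"])
    for n in ["shaft","vees","vice","sleeve","step_block","block","big_nut","tee_bolt"]:
        r=viewer.find_in(n,c)
        if r: b=r[0]["bbox"];print(n,round(r[0]["p"],2),np.round(b),onz(f,b[0],b[1],20).round())
E
```

```text
scene [ 242. -548.  709.] [ 0.37  0.6  -0.71] 450.6494068298393
vees 0.59 [404. 377. 100.  74.] [ 557. -314.   20.]
vice 0.67 [316. 258. 108.  79.] [571. -11.  20.]
sleeve 0.97 [395. 202.  72.  48.] [821.  45.  20.]
step_block 0.95 [224. 289.  42.  52.] [377.  12.  20.]
block 0.76 [333. 173.  28.  23.] [759. 217.  20.]
big_nut 0.5 [421. 276.  17.  20.] [ 727. -160.   20.]
tee_bolt 0.66 [255. 388.  21.  74.] [ 338. -204.   20.]
side [ 491. -862.  495.] [ 0.08  0.9  -0.42] 510.15888868687904
shaft 0.59 [270. 213.  73.  19.] [485. 260.  20.]
vees 0.77 [334. 375. 115.  60.] [ 562. -319.   20.]
vice 0.93 [314. 264. 118.  69.] [565.  -1.  20.]
sleeve 0.82 [427. 238.  81.  63.] [812.  77.  20.]
step_block 0.89 [216. 263.  24.  50.] [376.  28.  20.]
block 0.87 [388. 212.  31.  27.] [762. 228.  20.]
big_nut 0.78 [426. 307.  23.  21.] [ 734. -172.   20.]
tee_bolt 0.63 [182. 342.  48.  50.] [ 344. -218.   20.]
```

View pics/scene0.png

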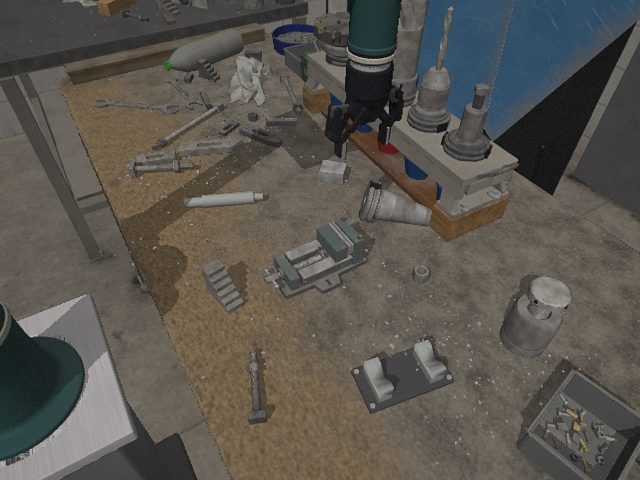

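View pics/side0.png

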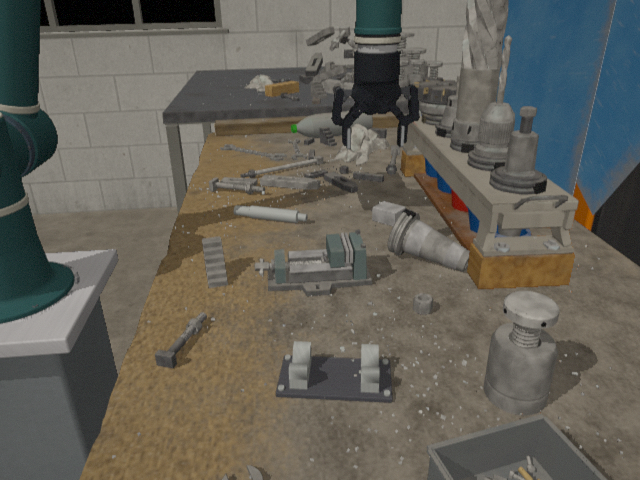

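The scene picture shows the shaft lying from about (185,202) to (266,197), and the side picture from (237,211) to (310,217). The vice stands in the middle and the vees are at (404,377) in scene and (334,375) in side. The shaft and the grooves both run roughly along world x.

Run:
```python
from h import *
from scipy.spatial.transform import Rotation as Ro
s=readout.sense(); q=s["tcp_rot"]; print(s["ee_pos"],Ro.from_quat(np.r_[q[1:],q[0]]).as_matrix().round(3),s["time"])
f=viewer.grab_frame("scene"); g=viewer.grab_frame("side"); w=viewer.grab_frame("wrist")
for a,b in [((185,202),(237,211)),((266,197),(310,217))]: print(onz(f,*a,13).round(),onz(g,*b,13).round())
print("plate", [onz(g,*p,8).round() for p in [(276,397),(391,400),(388,360),(286,357)]])
print("plate", [onz(f,*p,8).round() for p in [(373,411),(453,378),(428,342),(352,371)]])
R=np.array(w["R"]); print("wrist",(-R.T@np.array(w["t"])).round(),R[2].round(2),R[0].round(2),w["fx"])
```

```text
[ 6.75022194e+02 -2.07435895e-02  2.31334359e+02] [[ 0.  1.  0.]
 [ 1. -0. -0.]
 [-0.  0. -1.]] 0.9
[402. 307.  13.] [405. 302.  13.]
[574. 226.  13.] [579. 240.  13.]
plate [array([ 482., -338.,    8.]), array([ 631., -362.,    8.]), array([ 646., -283.,    8.]), array([ 499., -258.,    8.])]
plate [array([ 484., -331.,    8.]), array([ 633., -355.,    8.]), array([ 643., -279.,    8.]), array([ 494., -256.,    8.])]
wrist [674.  80. 374.] [ 0.   -0.31 -0.95] [ 1.  0. -0.] 354.60829214724083
```

Emit:
{"fn": "send_rows", "kwargs": {
  "motion": [
    {"translation": [45, -31, 0], "turn": 0},
    {"translation": [45, -31, 0], "turn": 0},
    {"translation": [45, -31, 0], "turn": 0},
    {"translation": [45, -31, 0], "turn": 0},
    {"translation": [45, -31, 0], "turn": 0},
    {"translation": [44, -30, 0], "turn": 0},
    {"translation": [0, 0, 0], "turn": -8.5},
    {"translation": [0, 0, 0], "turn": -8.5},
    {"translation": [0, 0, 0], "turn": -8.5},
    {"translation": [0, 0, 0], "turn": -8.5},
    {"translation": [0, 0, 0], "turn": -8.5},
    {"translation": [0, 0, 0], "turn": -8.5},
    {"translation": [0, 0, 0], "turn": -8.5},
    {"translation": [0, 0, 0], "turn": -8.5},
    {"translation": [0, 0, 0], "turn": 0}
  ]
}}

```text
time: 2.55
ee_pos: [505.0, 247.2, 231.4]
tcp_rot: [0.0, 0.191, 0.982, 0.0]
force: [0.6, 0.8, -0.0]
grip_width: 0.996
grip_force: 0.0
```

Run:
```python
from h import *
f=viewer.grab_frame("wrist"); save(f,"w1.png")
print(readout.sense()["ee_pos"],readout.sense()["tcp_rot"],viewer.find_in("shaft","wrist"))
```

```text
[505.02327488 247.21072277 231.38596327] [8.08753027e-05 1.92338961e-01 9.81328545e-01 6.88368250e-05] [{'bbox': [334.1, 169.9, 31.3, 184.1], 'p': 0.82}]
```

View pics/w1.png

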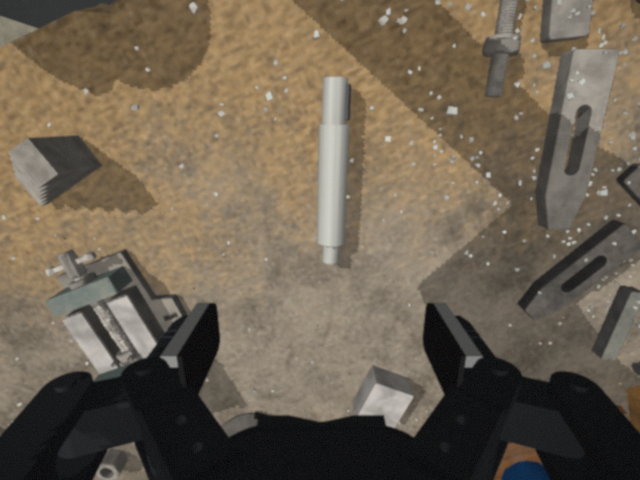

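The wrist picture shows the shaft upright in the image, with its key journal at the top (336,76)–(336,125) and the thin journal at the bottom (331,264). The dark key is on the right edge of the journal at about (347,100), leaning far to the right.

Run:
```python
from h import *
f=viewer.grab_frame("wrist"); save(f,"w1c.png",(300,60,370,280),3)
# thick mid-line points, silhouettes at axis height
A=onz(f,334.3,125.5,15+8);B=onz(f,332,246,15+8);print("A,B",A.round(1),B.round(1),np.linalg.norm(A-B))
P=onz(f,336,100,15);print(P)
print("ends",onz(f,336,76,15),onz(f,331,264,15))
for c in "scene","side":
    g=viewer.grab_frame(c)
    print(c,proj(g,[A,B]).round())
R=np.array(f["R"]); print((-R.T@np.array(f["t"])).round(),R.round(2))
```

```text
A,B [438.4 288.4  23. ] [549.6 242.   23. ] 120.54157461273118
[417.74451513 298.56759683  15.        ]
ends [398.38690281 306.15534649  15.        ] [571.26646064 232.53483754  15.        ]
scene [[202. 198.]
 [253. 193.]]
side [[250. 209.]
 [297. 213.]]
[431. 278. 374.] [[ 0.38  0.93 -0.  ]
 [ 0.88 -0.36  0.31]
 [ 0.29 -0.12 -0.95]]
```

View pics/w1c.png

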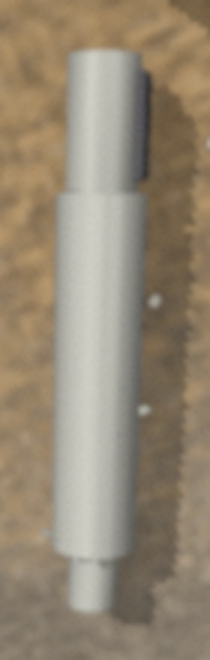

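Emit:
{"fn": "send_rows", "kwargs": {
  "motion": [
    {"translation": [25.7, 12.7, 0], "turn": 0.4},
    {"translation": [0, 0, 45]},
    {"translation": [0, 0, 45]},
    {"translation": [0, 0, 45]},
    {"translation": [0, 0, 35]},
    {"translation": [0, 0, 20]},
    {"translation": [0, 0, 15]},
    {"translation": [0, 0, 10]},
    {"translation": [0, 0, 5]},
    {"translation": [0, 0, 0]},
    {"translation": [0, 0, 0]}
  ],
  "hand": 0.75,
  "grip_force": 25
}}

```text
invalid input
```

Run:
```python
from h import *
f=viewer.grab_frame("wrist"); save(f,"w2.png")
s=readout.sense();print(s["ee_pos"],s["tcp_rot"],s["force"],s["grip_width"])
```

```text
[505.00597403 247.18694789 231.29481889] [1.01164734e-05 1.91551187e-01 9.81482625e-01 4.03783036e-06] [-0.2899963   0.0698925   0.46628899] 0.9975298937932435
```

View pics/w2.png

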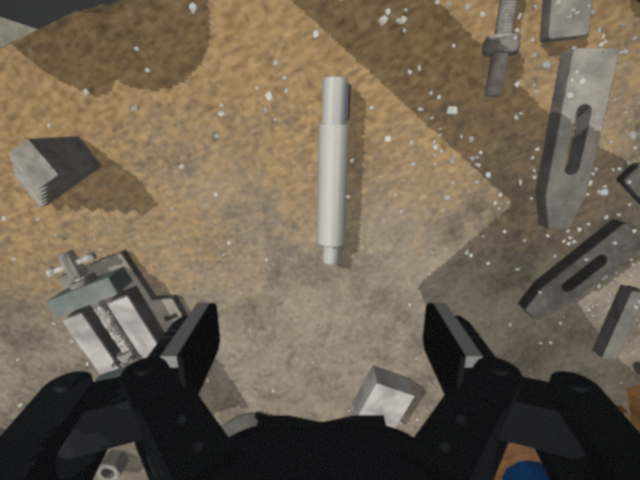

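The move was refused, since every row needs a turn, and the picture is unchanged with the shaft at (334,170). I'm resending it complete.

Emit:
{"fn": "send_rows", "kwargs": {
  "motion": [
    {"translation": [25.7, 12.7, 0], "turn": 0.4},
    {"translation": [0, 0, 45], "turn": 0},
    {"translation": [0, 0, 45], "turn": 0},
    {"translation": [0, 0, 45], "turn": 0},
    {"translation": [0, 0, 35], "turn": 0},
    {"translation": [0, 0, 20], "turn": 0},
    {"translation": [0, 0, 15], "turn": 0},
    {"translation": [0, 0, 10], "turn": 0},
    {"translation": [0, 0, 5], "turn": 0},
    {"translation": [0, 0, 0], "turn": 0},
    {"translation": [0, 0, 0], "turn": 0}
  ],
  "hand": 0.75,
  "grip_force": 25
}}

```text
time: 3.95
ee_pos: [486.9, 269.1, 12.4]
tcp_rot: [0.001, 0.194, 0.981, 0.001]
force: [0.6, 0.4, -0.9]
grip_width: 0.751
grip_force: 0.0
```

Run:
```python
from h import *
f=viewer.grab_frame("wrist"); save(f,"w3.png")
s=readout.sense();print(s["ee_pos"],s["tcp_rot"],s["force"],s["grip_width"])
```

```text
[486.99786714 269.11603708  12.54758815] [9.37555309e-04 1.94271598e-01 9.80947068e-01 7.18783074e-04] [0.62543027 0.65032373 0.657799  ] 0.7490378978958931
```

View pics/w3.png

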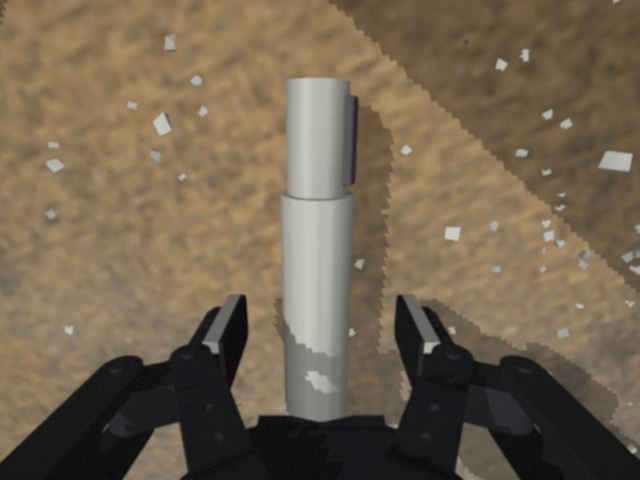

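The close picture shows the shaft centred between the fingers at column 318. The key is on the journal's right edge (columns 345–358, rows 96–184), so it leans about 80° toward tool +y. I'll narrow the fingers and drag toward −y to roll it.

Emit:
{"fn": "send_rows", "kwargs": {
  "motion": [
    {"translation": [0, 0, 5], "turn": 0},
    {"translation": [0, 0, 3], "turn": 0},
    {"translation": [0, 0, 0], "turn": 0},
    {"translation": [0, 0, 0], "turn": 0},
    {"translation": [0, -2, 0], "turn": 0},
    {"translation": [0, -2, 0], "turn": 0},
    {"translation": [0, -2, 0], "turn": 0},
    {"translation": [0, -2, 0], "turn": 0},
    {"translation": [0, -2, 0], "turn": 0},
    {"translation": [0, -2, 0], "turn": 0},
    {"translation": [0, -1, 0], "turn": 0},
    {"translation": [0, -1, 0], "turn": 0},
    {"translation": [0, 0, 0], "turn": 0},
    {"translation": [0, 0, 0], "turn": 0}
  ],
  "hand": 0.44
}}

```text
time: 5.4
ee_pos: [480.4, 255.5, 3.1]
tcp_rot: [-0.0, 0.194, 0.981, -0.0]
force: [0.6, -0.2, -1.5]
grip_width: 0.435
grip_force: 0.0
```

Run:
```python
from h import *
f=viewer.grab_frame("wrist"); save(f,"w4.png",(160,40,480,440),1.5)
s=readout.sense();print(s["ee_pos"],s["tcp_rot"],s["force"],s["grip_width"])
```

```text
[480.42896433 255.51814222   3.1456103 ] [-1.51356896e-04  1.94212530e-01  9.80959451e-01 -1.60928794e-04] [-0.76448301  0.15926419 -0.60469699] 0.4396311429181297
```

View pics/w4.png

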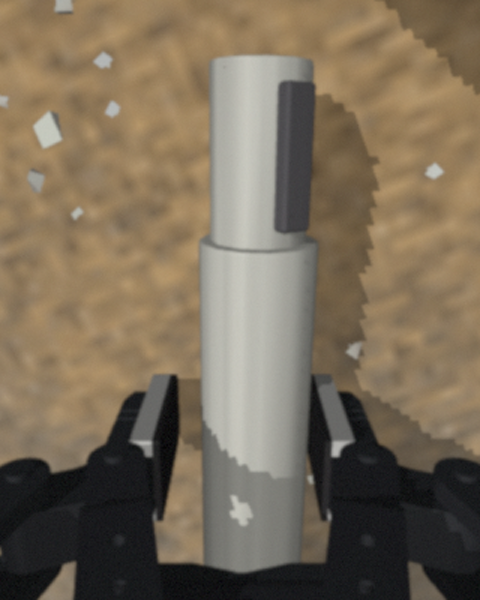

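The shaft rolled cleanly. In the crop the key now covers columns 277–315 on the journal at 212–314, so about 40° of lean remains. Rolling about 10 mm more.

Emit:
{"fn": "send_rows", "kwargs": {
  "motion": [
    {"translation": [0, -2, 0], "turn": 0},
    {"translation": [0, -2, 0], "turn": 0},
    {"translation": [0, -2, 0], "turn": 0},
    {"translation": [0, -2, 0], "turn": 0},
    {"translation": [0, -1, 0], "turn": 0},
    {"translation": [0, -0.5, 0], "turn": 0},
    {"translation": [0, 0, 0], "turn": 0},
    {"translation": [0, 0, 0], "turn": 0}
  ]
}}

```text
time: 6.25
ee_pos: [476.8, 246.7, 3.2]
tcp_rot: [-0.0, 0.194, 0.981, -0.0]
force: [0.8, 1.2, 0.5]
grip_width: 0.441
grip_force: 0.0
```

```bash
cat > key.py <<'E'
from h import *
from scipy.optimize import least_squares
def edges(f,rows):
    im=f["img"].astype(int); out=[]
    for v in rows:
        r=im[v]; sat=r.max(1)-r.min(1); val=r.max(1)
        j=np.where((sat<25)&(val>60)&(np.abs(np.arange(640)-325)<70))[0]
        k=np.where((sat<28)&(val<115)&(np.abs(np.arange(640)-325)<70))[0]
        out.append((v,j.min() if len(j) else 0,j.max() if len(j) else 0,len(j),k.min() if len(k) else 0,k.max() if len(k) else 0,len(k)))
    return out
if __name__=="__main__":
    f=viewer.grab_frame("wrist"); cv2.imwrite("pics/last.png",f["img"][:,:,::-1])
    for e in edges(f,range(80,300,12)): print(*e)
    im=f["img"]; print(im[130,280:380:4].tolist())
    s=readout.sense();print(s["ee_pos"],s["force"],s["grip_width"])
E
python3 key.py
```

```text
80 256 367 71 365 367 3
92 300 368 69 363 368 6
104 300 368 69 323 368 31
116 256 367 73 323 368 32
128 300 367 68 323 367 33
140 300 366 67 322 366 35
152 300 366 67 322 366 33
164 300 365 66 322 365 34
176 301 364 64 322 365 36
188 300 364 65 322 364 33
200 294 370 77 296 370 19
212 293 371 79 367 371 5
224 294 370 77 366 370 5
236 293 369 77 365 370 6
248 294 369 76 365 369 5
260 293 368 76 364 368 5
272 294 368 75 363 368 6
284 294 367 74 362 368 7
296 260 383 97 260 383 42
[[153, 129, 95], [147, 123, 91], [150, 125, 90], [154, 128, 92], [160, 133, 94], [136, 128, 115], [163, 162, 155], [177, 175, 168], [179, 177, 170], [185, 184, 176], [184, 184, 175], [88, 86, 89], [86, 85, 88], [86, 86, 90], [89, 87, 90], [87, 84, 88], [78, 78, 80], [121, 123, 116], [138, 138, 131], [136, 135, 129], [114, 113, 107], [103, 102, 99], [88, 75, 57], [90, 76, 54], [95, 80, 56]]
[476.85411917 246.77894529   3.19958178] [ 0.31272266 -0.27377799 -0.31549751] 0.4363018543985492
```

Run:
```python
from h import *
f=viewer.grab_frame("wrist"); save(f,"k5.png",(285,70,385,220),4)
im=f["img"]
for v in (110,130,150,170): print(v,im[v,296:372].max(1).tolist())
# predicted
c,d=ray(f,333.5,130); print(f["cx"],f["cy"],f["fx"])
```

```text
110 [166, 163, 159, 141, 132, 135, 147, 157, 164, 168, 171, 172, 174, 177, 177, 177, 176, 175, 178, 181, 184, 185, 185, 190, 185, 163, 123, 91, 89, 90, 89, 91, 89, 88, 88, 89, 91, 91, 91, 91, 91, 91, 89, 89, 90, 87, 91, 89, 86, 77, 71, 89, 112, 123, 124, 127, 132, 135, 131, 124, 118, 118, 115, 114, 112, 113, 110, 108, 106, 103, 96, 88, 93, 100, 109, 108]
130 [159, 160, 157, 144, 133, 135, 147, 157, 167, 171, 174, 175, 176, 179, 177, 182, 180, 179, 179, 181, 184, 186, 189, 189, 181, 152, 113, 89, 87, 90, 89, 90, 90, 89, 88, 89, 88, 89, 91, 90, 91, 88, 87, 89, 89, 89, 90, 88, 80, 72, 78, 103, 122, 126, 126, 128, 137, 142, 143, 139, 132, 129, 124, 120, 115, 110, 106, 106, 102, 94, 87, 83, 88, 91, 92, 92]
150 [158, 160, 156, 144, 135, 137, 149, 161, 166, 172, 175, 176, 178, 179, 178, 179, 178, 178, 180, 182, 185, 188, 189, 189, 179, 144, 104, 90, 90, 88, 87, 90, 89, 89, 89, 90, 88, 89, 89, 90, 90, 90, 90, 88, 89, 89, 88, 86, 77, 70, 92, 112, 123, 122, 123, 121, 127, 131, 134, 132, 129, 125, 119, 116, 114, 111, 107, 102, 94, 88, 92, 106, 111, 112, 111, 112]
170 [144, 143, 143, 139, 132, 137, 149, 160, 169, 173, 177, 179, 179, 178, 182, 181, 179, 180, 181, 185, 185, 187, 188, 189, 179, 140, 97, 85, 89, 89, 90, 88, 89, 86, 88, 89, 89, 91, 93, 92, 90, 88, 89, 89, 88, 90, 88, 77, 73, 83, 106, 119, 123, 123, 122, 122, 119, 120, 120, 122, 122, 119, 115, 114, 109, 103, 102, 93, 88, 97, 112, 119, 122, 123, 127, 123]
320.89571110207885 236.90126832353926 354.60829214724083
```

View pics/k5.png

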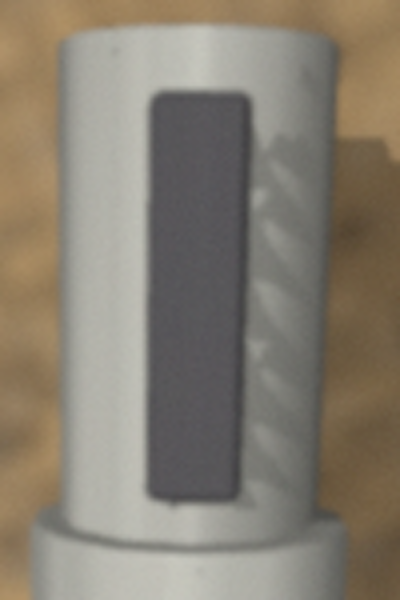

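The zoom shows the key on top, at columns 321–347 at row 130, with the journal at 299–367. That is close to upright, so I'll work out the remaining angle.

```bash
cat > fit.py <<'E'
from h import *
from scipy.optimize import minimize_scalar, brentq
def fit(f,D,zax=15.,r=12.):
    # D rows: v,L,R,kL,kR
    C=ray(f,0,0)[0]; D=np.array(D,float)
    def ang(yaw,col):
        n=np.array([-np.sin(yaw),np.cos(yaw),0])
        n=n if n[1]>0 else -n
        ds=[ray(f,u,v)[1] for v,u in zip(D[:,0],D[:,col])]
        return np.array([np.arctan2(d@n,-d[2]) for d in ds]),n
    # journal edges assumed parallel to the axis
    y=minimize_scalar(lambda y:sum(np.var(ang(y,c)[0]) for c in (1,2,3,4)),bounds=(np.radians(145),np.radians(170)),method="bounded").x
    m=[ang(y,c)[0].mean() for c in (1,2,3,4)]; n=ang(y,1)[1]
    mid=(m[0]+m[1])/2; h=C[2]-zax; off=C@n+h*np.tan(mid)
    rr=np.sin(abs(m[1]-m[0])/2)*h/np.cos(mid)
    def th(a,s):
        def g(t):
            p=np.array([14.5*np.sin(t)+s*4*np.cos(t),14.5*np.cos(t)-s*4*np.sin(t)])
            return np.arctan2(off+p[0]-C@n,C[2]-zax-p[1])-a
        return np.degrees(brentq(g,-1,1))
    o=sorted(m[2:]); return np.degrees(y),n,off,rr,th(o[0],-1),th(o[1],1)
E
python3 - <<'E'
from fit import *
f=viewer.grab_frame("wrist")
D=[(110,299.3,367.5,321.6,347.2),(130,299.3,366.7,321.35,346.7),(150,299.3,366,321.1,346),(170,299.3,364.8,321,345.4)]
print(fit(f,D))
s=readout.sense(); print(s["ee_pos"],s["tcp_rot"])
E
```

```text
(np.float64(157.00456938323674), array([ 0.39065772,  0.92053601, -0.        ]), np.float64(417.3776413524772), np.float64(11.850383508554529), np.float64(-0.26420093386927446), np.float64(-0.5766350643032517))
[476.93254083 246.82256132   3.21904936] [-5.63656845e-05  1.94204575e-01  9.80961046e-01 -7.66979458e-05]
```

Lean is about −0.4°, so the key is upright. The shaft rests 3.9 mm off the tool centre, against the +y finger. I'll centre the hand first so that closing doesn't roll it, then grip.

Emit:
{"fn": "send_rows", "kwargs": {
  "motion": [
    {"translation": [0, 2, 1], "turn": 0.5},
    {"translation": [0, 1.9, 1], "turn": 0},
    {"translation": [0, 0, 0], "turn": 0}
  ]
}}

```text
time: 6.7
ee_pos: [478.6, 250.7, 1.1]
tcp_rot: [-0.0, 0.198, 0.98, -0.0]
force: [-0.3, -0.1, -0.2]
grip_width: 0.438
grip_force: 0.0
```

Emit:
{"fn": "send_rows", "kwargs": {
  "motion": [
    {"translation": [0, 0, 0], "turn": 0},
    {"translation": [0, 0, 0], "turn": 0},
    {"translation": [0, 0, 0], "turn": 0},
    {"translation": [0, 0, 0], "turn": 0},
    {"translation": [0, 0, 0], "turn": 0},
    {"translation": [0, 0, 0], "turn": 0}
  ],
  "hand": 0,
  "grip_force": 70
}}

```text
time: 7.3
ee_pos: [478.4, 250.4, 1.5]
tcp_rot: [-0.0, 0.199, 0.98, -0.0]
force: [-3.2, -1.1, 6.1]
grip_width: 0.329
grip_force: 69.2
```

Run:
```python
from h import *
f=viewer.grab_frame("wrist"); im=f["img"]; cv2.imwrite("pics/k6.png",im[:,:,::-1])
for v in (110,130,150,170): print(v,im[v,275:365].max(1).tolist())
s=readout.sense(); print(s["ee_pos"],s["tcp_rot"],s["force"],s["grip_width"],s["grip_force"])
```

```text
110 [157, 157, 159, 159, 160, 162, 162, 162, 164, 164, 161, 151, 138, 138, 151, 160, 167, 170, 174, 176, 176, 178, 177, 178, 180, 177, 181, 182, 186, 186, 188, 190, 179, 144, 103, 89, 90, 89, 89, 87, 88, 88, 91, 90, 89, 89, 92, 90, 90, 89, 88, 90, 87, 89, 86, 89, 83, 72, 70, 91, 116, 126, 136, 145, 149, 148, 141, 131, 124, 119, 114, 114, 115, 113, 112, 112, 110, 105, 102, 94, 88, 92, 101, 107, 108, 109, 110, 110, 112, 112]
130 [149, 150, 150, 153, 153, 154, 155, 158, 157, 159, 162, 159, 143, 135, 145, 156, 165, 170, 174, 177, 178, 179, 180, 180, 179, 179, 180, 182, 184, 186, 188, 189, 181, 145, 104, 86, 90, 89, 89, 90, 90, 90, 87, 89, 92, 90, 90, 91, 90, 90, 90, 89, 91, 90, 88, 89, 82, 72, 72, 105, 122, 127, 131, 140, 147, 147, 145, 141, 136, 132, 130, 124, 120, 113, 109, 110, 106, 102, 97, 88, 83, 87, 91, 91, 94, 91, 92, 91, 93, 96]
150 [151, 149, 150, 151, 153, 152, 155, 158, 158, 159, 159, 154, 147, 138, 144, 157, 165, 169, 175, 177, 178, 179, 179, 179, 182, 180, 180, 182, 184, 187, 187, 191, 183, 153, 113, 92, 90, 89, 89, 90, 89, 90, 92, 88, 90, 91, 91, 90, 90, 88, 89, 90, 91, 91, 87, 88, 79, 72, 76, 103, 121, 127, 125, 132, 140, 144, 141, 136, 129, 124, 116, 114, 110, 109, 105, 106, 100, 99, 90, 84, 98, 108, 113, 113, 112, 112, 112, 109, 111, 112]
170 [146, 146, 145, 145, 143, 142, 141, 139, 140, 140, 139, 141, 143, 138, 137, 150, 161, 169, 173, 178, 180, 182, 183, 182, 180, 180, 180, 182, 186, 188, 188, 191, 187, 165, 126, 94, 89, 90, 88, 89, 88, 88, 90, 91, 90, 88, 90, 89, 90, 90, 89, 91, 88, 89, 89, 88, 78, 69, 82, 108, 121, 123, 123, 123, 125, 133, 133, 131, 128, 124, 121, 119, 115, 109, 108, 104, 100, 91, 86, 93, 108, 119, 123, 122, 125, 125, 125, 124, 124, 123]
[478.43899363 250.46367196   1.49776132] [-4.28591972e-05  1.98492848e-01  9.80102335e-01 -2.39165846e-05] [-2.0386654  -0.96675473  5.62535534] 0.3261415434117159 69.2331862449646
```

Run:
```python
from fit import *
f=viewer.grab_frame("wrist")
D=[(110,286.6,356,308.15,334.2),(130,287,355.3,308.15,333.8),(150,287.2,354.5,308.35,333.7),(170,287.8,353.5,308.6,333.3)]
y,n,off,rr,a,b=fit(f,D); print(y,off,rr,a,b)
# lengthwise: shoulder of the thick part / outer journal end, along the axis
im=f["img"]; s=readout.sense(); p=np.array(s["ee_pos"]); print("tcp off",p@n)
c=[int(x) for x in (316,)] 
print("col 300 rows 60-100",im[60:100,300].max(1).tolist()); print("col300 rows 185-215",im[185:215,300].max(1).tolist())
print("key rows col 321",im[88:110,321].max(1).tolist(),im[178:200,321].max(1).tolist())
# predicted rows for key ends if grasp is g mm toward key from origin
x=np.array([np.cos(np.radians(y)),np.sin(np.radians(y)),0])
for g in (5,8,10,12,15):
    o=np.array([p[0],p[1],15.])-g*x
    print(g,proj(f,[o+60*x+[0,0,15],o+101*x+[0,0,12],o+101*x,o+97*x+[0,0,14.5],o+65*x+[0,0,14.5]]).round(1).tolist())
```

```text
156.72705260728813 419.12128461164656 11.828066751367013 0.22090779183903894 -0.07733111034002384
tcp off 419.11268904311106
col 300 rows 60-100 [152, 153, 153, 153, 154, 158, 158, 162, 160, 160, 160, 160, 158, 156, 153, 154, 164, 174, 176, 177, 176, 177, 177, 178, 178, 176, 178, 176, 178, 177, 178, 176, 178, 178, 177, 178, 178, 180, 178, 178]
col300 rows 185-215 [181, 182, 181, 181, 181, 180, 180, 182, 180, 182, 180, 183, 180, 180, 181, 182, 180, 180, 178, 173, 147, 124, 132, 160, 181, 187, 187, 187, 187, 186]
key rows col 321 [194, 194, 191, 168, 126, 90, 85, 89, 90, 93, 91, 88, 90, 91, 92, 91, 93, 92, 90, 91, 91, 89] [91, 90, 88, 90, 90, 88, 88, 87, 87, 88, 89, 89, 90, 92, 89, 90, 81, 79, 112, 155, 179, 187]
5 [[320.5, 203.5], [321.5, 67.4], [321.4, 72.7], [321.4, 81.0], [320.6, 188.1]]
8 [[320.4, 212.4], [321.4, 78.3], [321.4, 82.5], [321.3, 91.8], [320.5, 197.2]]
10 [[320.4, 218.3], [321.3, 85.4], [321.3, 88.9], [321.2, 99.0], [320.5, 203.2]]
12 [[320.4, 224.1], [321.3, 92.5], [321.3, 95.3], [321.2, 106.1], [320.5, 209.1]]
15 [[320.3, 232.7], [321.2, 103.0], [321.2, 104.8], [321.1, 116.5], [320.4, 217.9]]
```

The key is still up (0.1°) and the hand is 8 mm toward the key from the shaft's origin. Lifting, then carrying over the vice.

Emit:
{"fn": "send_rows", "kwargs": {
  "motion": [
    {"translation": [0, 0, -5], "turn": 0},
    {"translation": [0, 0, -15], "turn": 0},
    {"translation": [0, 0, -25], "turn": 0},
    {"translation": [0, 0, -35], "turn": 0},
    {"translation": [0, 0, -35], "turn": 0},
    {"translation": [0, 0, -30], "turn": 0},
    {"translation": [0, 0, -20], "turn": 0},
    {"translation": [0, 0, -5], "turn": 0},
    {"translation": [0, 0, 0], "turn": 0}
  ]
}}

```text
time: 8.3
ee_pos: [478.5, 250.5, 171.8]
tcp_rot: [0.0, 0.199, 0.98, 0.0]
force: [0.1, -1.0, -7.8]
grip_width: 0.322
grip_force: 70.2
```

Emit:
{"fn": "send_rows", "kwargs": {
  "motion": [
    {"translation": [-6, -10, 0], "turn": 0},
    {"translation": [-12, -20, 0], "turn": 0},
    {"translation": [-18.5, -30.5, 0], "turn": 0},
    {"translation": [-20, -33, 0], "turn": 0},
    {"translation": [-20, -33, 0], "turn": 0},
    {"translation": [-20, -33, 0], "turn": 0},
    {"translation": [-20, -33, 0], "turn": 0},
    {"translation": [-20, -33, 0], "turn": 0},
    {"translation": [-20, -33, 0], "turn": 0},
    {"translation": [-20, -33, 0], "turn": 0},
    {"translation": [-20, -33, 0], "turn": 0},
    {"translation": [-20, -33, 0], "turn": 0},
    {"translation": [-20, -33, 0], "turn": 0},
    {"translation": [-20, -33, 0], "turn": 0},
    {"translation": [-20, -33, 0], "turn": 0},
    {"translation": [-12, -20, 0], "turn": -2},
    {"translation": [-6, -10, 0], "turn": -4},
    {"translation": [0, 0, 0], "turn": -5},
    {"translation": [0, 0, 0], "turn": -3},
    {"translation": [0, 0, 0], "turn": 0}
  ]
}}

```text
time: 10.3
ee_pos: [558.7, -312.2, 168.1]
tcp_rot: [-0.003, 0.078, 0.997, 0.001]
force: [0.9, 0.6, -7.0]
grip_width: 0.325
grip_force: 70.3
```

Run:
```python
from h import *
s=readout.sense(); print(s["ee_pos"],s["tcp_rot"],s["force"],s["grip_width"],s["grip_force"],s["time"])
f=viewer.grab_frame("wrist"); cv2.imwrite("pics/w7.png",f["img"][:,:,::-1]); g=viewer.grab_frame("side"); h=viewer.grab_frame("scene")
a=f["img"][:,:,::-1]; b=g["img"][230:450,200:460,::-1]; c=h["img"][250:450,290:490,::-1]
b=cv2.resize(b,(354,300)); c=cv2.resize(c,(300,300))
canvas=np.zeros((600,800,3),np.uint8); canvas[:300,:354]=b; canvas[:300,354:654]=c; canvas[300:,:400]=cv2.resize(a,(400,300))
cv2.imwrite("pics/c8.png",a)
```

```text
[ 558.70175139 -312.20502818  168.07040609] [-0.00250327  0.07792387  0.99695559  0.00107263] [ 0.88357785  0.63250266 -6.98624116] 0.32455830111833667 70.29520153999329 10.3
```

View pics/c8.png

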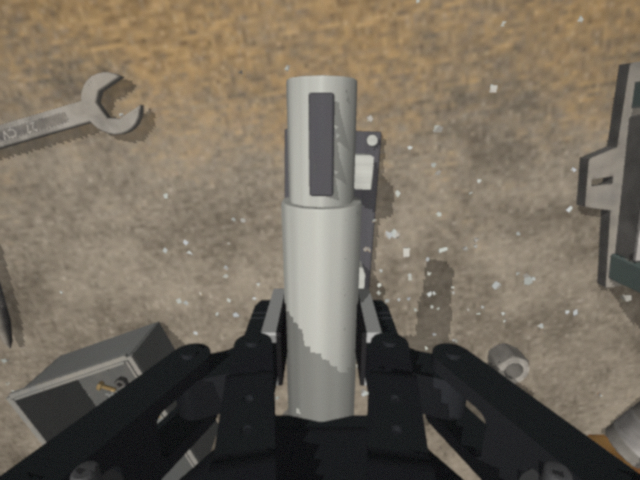

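The wrist picture shows the shaft held with the key up (columns 309–333, rows 93–194), and the vees hidden beneath it. I'll sidestep to uncover the vees and measure them in rectified views.

Emit:
{"fn": "send_rows", "kwargs": {
  "motion": [
    {"translation": [0, -15, 0], "turn": 0},
    {"translation": [0, -30, 0], "turn": 0},
    {"translation": [0, -30, 0], "turn": 0},
    {"translation": [0, -15, 0], "turn": 0},
    {"translation": [0, 0, 0], "turn": 0},
    {"translation": [0, 0, 0], "turn": 0}
  ]
}}

```text
time: 11.05
ee_pos: [546.6, -401.2, 170.9]
tcp_rot: [-0.0, 0.078, 0.997, 0.001]
force: [0.3, 0.1, -7.1]
grip_width: 0.325
grip_force: 70.6
```

```bash
cat > rect.py <<'E'
from h import *
C0=(564,-308)
def rect(f,img,z,s=4.,W=200,H=150):
    # output col = (x-x0)*s , row = (y0-y)*s
    P=np.array([[C0[0]-W/2,C0[1]+H/2],[C0[0]+W/2,C0[1]+H/2],[C0[0]+W/2,C0[1]-H/2],[C0[0]-W/2,C0[1]-H/2]])
    src=proj(f,np.c_[P,[z]*4]).astype(np.float32)
    dst=np.array([[0,0],[W*s,0],[W*s,H*s],[0,H*s]],np.float32)
    return cv2.warpPerspective(img,cv2.getPerspectiveTransform(src,dst),(int(W*s),int(H*s)))
E
python3 - <<'E'
from rect import *
s=readout.sense(); print(s["ee_pos"],s["tcp_rot"])
w=viewer.grab_frame("wrist"); g=viewer.grab_frame("side"); h=viewer.grab_frame("scene")
cv2.imwrite("pics/w9.png",w["img"][:,:,::-1])
wi=w["img"][:,:,::-1]; si=cv2.imread("pics/side0.png"); ci=cv2.imread("pics/scene0.png")
t=[rect(w,wi,8,2),rect(w,wi,42,2),rect(h,ci,8,2),rect(g,si,8,2)]
cv2.imwrite("pics/c10.png",np.vstack([np.hstack(t[:2]),np.hstack(t[2:])]))
E
```

```text
[ 546.55911945 -401.19987906  170.88435419] [-2.74381423e-04  7.82434835e-02  9.96934086e-01  5.57749574e-04]
```

View pics/c10.png

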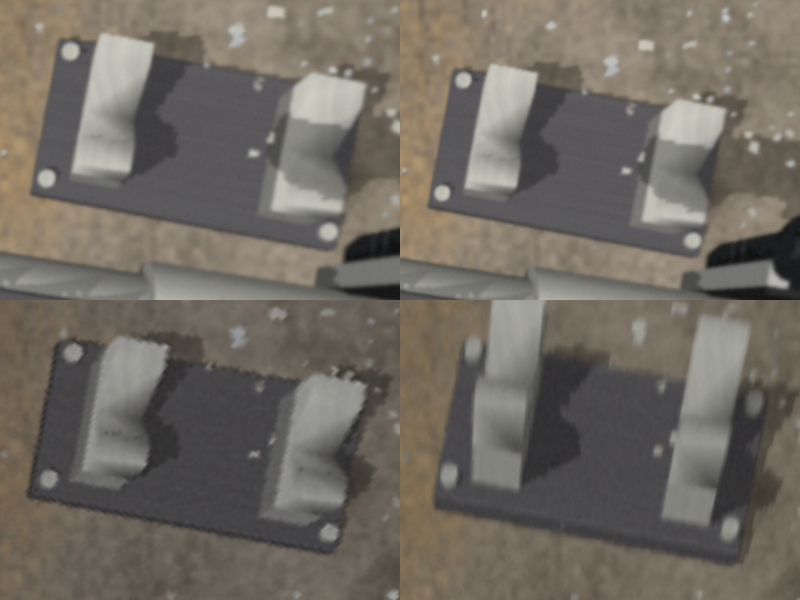

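In the rectified views (2 px/mm) the wrist view at z=8 has plate corners (60,38), (32,193) and (338,248). The block tops at z=42 are centred at (103,128) and (291,162) within their tile. That puts the vees at about (563, −305) with the grooves at −10.3°, and the other two cameras agree to within about 2 mm.

Emit:
{"fn": "send_rows", "kwargs": {
  "motion": [
    {"translation": [0, 0, 0], "turn": 1.1},
    {"translation": [1, 12, 0], "turn": 0},
    {"translation": [3, 30, 0], "turn": 0},
    {"translation": [3, 30, 0], "turn": 0},
    {"translation": [1.7, 18, 0], "turn": 0},
    {"translation": [0, 7.6, 0], "turn": 0},
    {"translation": [0, 0, 0], "turn": 0},
    {"translation": [0, 0, 25], "turn": 0},
    {"translation": [0, 0, 25], "turn": 0},
    {"translation": [0, 0, 15], "turn": 0},
    {"translation": [0, 0, 5], "turn": 0},
    {"translation": [0, 0, 0], "turn": 0},
    {"translation": [0, 0, 0], "turn": 0},
    {"translation": [0, 0, 0], "turn": 0}
  ]
}}

```text
time: 12.6
ee_pos: [556.5, -304.4, 103.0]
tcp_rot: [0.001, 0.087, 0.996, -0.001]
force: [0.0, 0.0, -7.2]
grip_width: 0.326
grip_force: 70.7
```

Run:
```python
from h import *
s=readout.sense(); q=s["tcp_rot"]; print(s["ee_pos"],q,np.degrees(2*np.arctan2(q[2],q[1])),s["force"],s["moment"])
f=viewer.grab_frame("wrist"); cv2.imwrite("pics/w11.png",f["img"][:,:,::-1])
for n in ("k6","w11"):
    im=cv2.imread(f"pics/{n}.png").max(2).astype(int)
    print(n,"top",im[70:82,300].tolist(),"key",im[88:96,321].tolist(),im[190:202,321].tolist(),"sh",im[200:212,300].tolist(),
      "row130",im[130,303:313].tolist(),im[130,328:340].tolist(),"edges",im[130,282:292].tolist(),im[130,350:360].tolist())
```

```text
[ 556.50875414 -304.39837833  103.0277727 ] [ 1.38191050e-03  8.72182607e-02  9.96188016e-01 -7.08458096e-04] 169.99279649345124 [ 0.04620221  0.03694448 -7.15672876] [-0.05752784 -0.0015064   0.0237099 ]
k6 top [159, 160, 158, 156, 155, 154, 164, 173, 175, 174, 176, 176] key [196, 196, 192, 169, 126, 90, 86, 88] [90, 90, 89, 86, 83, 80, 109, 156, 182, 186, 186, 186] sh [181, 182, 180, 180, 170, 149, 123, 130, 162, 180, 188, 189] row130 [184, 186, 188, 189, 181, 145, 104, 86, 90, 89] [90, 88, 89, 82, 72, 72, 105, 122, 127, 131, 140, 147] edges [158, 157, 159, 162, 159, 143, 135, 145, 156, 165] [110, 106, 102, 97, 88, 83, 87, 91, 91, 94]
w11 top [154, 152, 149, 148, 147, 148, 163, 173, 177, 177, 176, 177] key [199, 197, 194, 172, 129, 94, 87, 89] [91, 90, 91, 89, 83, 91, 135, 163, 171, 173, 182, 189] sh [181, 182, 181, 180, 172, 147, 130, 141, 169, 181, 187, 187] row130 [185, 187, 189, 190, 182, 154, 114, 92, 91, 93] [89, 89, 89, 84, 76, 73, 101, 121, 125, 127, 131, 146] edges [155, 157, 155, 159, 155, 139, 132, 141, 153, 163] [114, 109, 104, 98, 90, 99, 128, 146, 149, 148]
```

No slip since the grip. Applying the small correction and descending to 10 mm above the seat (TCP z ≈ 41.5).

Emit:
{"fn": "send_rows", "kwargs": {
  "motion": [
    {"translation": [1.5, 0.5, 0], "turn": 0},
    {"translation": [0, 0, 10], "turn": 0},
    {"translation": [0, 0, 15], "turn": 0},
    {"translation": [0, 0, 15], "turn": 0},
    {"translation": [0, 0, 10], "turn": 0},
    {"translation": [0, 0, 5], "turn": 0},
    {"translation": [0, 0, 3], "turn": 0},
    {"translation": [0, 0, 2], "turn": 0},
    {"translation": [0, 0, 1], "turn": 0},
    {"translation": [0, 0, 0], "turn": 0},
    {"translation": [0, 0, 0], "turn": 0},
    {"translation": [0, 0, 0], "turn": 0}
  ]
}}

```text
time: 13.85
ee_pos: [554.2, -303.0, 40.8]
tcp_rot: [0.0, 0.087, 0.996, -0.0]
force: [0.4, -0.4, -8.7]
grip_width: 0.328
grip_force: 70.7
```

Run:
```python
from h import *
s=readout.sense(); q=s["tcp_rot"]; p=np.array(s["ee_pos"]);print(p,q,np.degrees(2*np.arctan2(q[2],q[1])),s["force"],s["time"])
y=np.radians(169.7); x=np.array([np.cos(y),np.sin(y),0]); o=p-8*x+[0,0,13.5]; print("origin",o)
for c in ("side","scene"):
    f=viewer.grab_frame(c); cv2.imwrite(f"pics/{c}12.png",f["img"][:,:,::-1])
    uv=proj(f,[o+101*x,o-82*x,o+60*x,o-60*x]); print(c,uv.round(1).tolist())
    b=viewer.find_in("shaft",c); print([(r["bbox"],r["p"]) for r in b[:1]])
    if c=="side":
        im=f["img"].max(2)
        r=int(uv[:2,1].mean()); print("row",r,"cols left",im[r,int(uv[0,0])-8:int(uv[0,0])+30].tolist(),"right",im[r,int(uv[1,0])-25:int(uv[1,0])+8].tolist())
```

```text
[ 554.24967245 -302.96007938   40.81637317] [ 3.96500781e-04  8.71428675e-02  9.96195725e-01 -2.04065659e-04] 170.00148003679138 [ 0.39315531 -0.36883492 -8.73347165] 13.85
origin [ 562.12075276 -304.3904971    54.31637317]
side [[259.5, 345.5], [393.4, 350.4], [289.0, 346.6], [377.0, 349.8]]
[([328.2, 348.0, 136.9, 28.3], 0.78)]
row 347 cols left [143, 136, 131, 139, 138, 134, 133, 136, 164, 165, 164, 164, 168, 167, 167, 168, 167, 167, 168, 167, 169, 171, 171, 171, 172, 171, 171, 172, 173, 172, 173, 174, 172, 173, 174, 173, 174, 175] right [126, 124, 126, 127, 124, 124, 128, 148, 146, 148, 134, 121, 126, 167, 173, 172, 171, 173, 170, 170, 170, 169, 170, 168, 169, 169, 155, 97, 83, 77, 75, 74, 80]
scene [[348.1, 381.2], [448.6, 344.7], [371.8, 372.6], [437.2, 348.9]]
[([398.3, 363.4, 108.6, 50.5], 0.75)]
```

Emit:
{"fn": "send_rows", "kwargs": {
  "motion": [
    {"translation": [-0.9, -0.4, -0.7], "turn": 0.2},
    {"translation": [0, 0, 0], "turn": 0},
    {"translation": [0, 0, 0], "turn": 0},
    {"translation": [0, 0, 0], "turn": 0},
    {"translation": [0, 0, 0], "turn": 0},
    {"translation": [0, 0, 0], "turn": 0}
  ]
}}

```text
time: 14.65
ee_pos: [554.7, -303.3, 40.9]
tcp_rot: [-0.0, 0.089, 0.996, 0.0]
force: [-1.0, -0.3, -6.5]
grip_width: 0.326
grip_force: 70.7
```

Run:
```python
from h import *
s=readout.sense(); print(s["ee_pos"],s["tcp_rot"],s["force"],s["grip_force"])
if abs(s["ee_pos"][2]-41.5)<1.5: print(workorder.finish_job())
```

```text
[ 554.67073589 -303.28456321   40.90140122] [-6.56542082e-05  8.89102405e-02  9.96039640e-01  3.42770735e-05] [-0.99663225 -0.30239694 -6.50226247] 70.7160472869873
the job is handed in; nothing more can be done
None
```

I rolled the shaft key-up, carried it over the vice and handed the job in with it held level about 10 mm above the vee grooves, within about 1 mm of centre by my camera measurements; the judge's verdict was not returned.

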